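# Air the nipple box with its pedal

### The arm

A 7-joint arm with a two-finger parallel gripper is mounted at the origin on the work surface. World frame = base frame: x ahead of the robot, y to its left, z up, the work surface at z = 0. Lengths are in m, angles in rad, forces in N, time in s.
With the tool pointing down it reaches from about 0.425 to 1.025 m from the base axis. Payload 3.6 kg.
Tool frame: the origin (TCP) lies at the very end of the fingers, on their centre line; the grasp point (between the pads) lies 19 mm behind it; z points along the fingers, y is the direction in which the jaws open and shut (so a half turn about z gives the same grasp; the last joint's range is limited). The gripper opens to 85 mm and grips with 20 to 120 N. Pads are 22 mm wide; open, the fingers measure 114 mm over their backs; the gripper's body (76 mm by 85 mm) begins 54 mm behind the grasp point. The pads swing forward as they close: fully open they stand 13 mm farther back than shut.
Start: joints at [1.19, 0.591, 0.048, 1.609, -0.033, 0.943, -0.034], TCP at [0.205, -0.695, 0.231] pointing down, gripper open.
Joint ranges: [-2.69, 2.69], [-0.47, 2.24], [-1.27, 1.36], [0.19, 2.51], [-1.53, 4.68], [0.08, 2.07], [-3.09, 3.09]. Speed limits (rad/s): [2.57, 2.57, 3.14, 3.14, 3.14, 3.14, 3.14].

### API

Orientations are given as a rotation vector (axis times angle).
In Python, from plant import robot gives the robot as it stands.
- The arm moves only by the shell command python3 -m creep 'ROWS'. ROWS is JSON, a list of rows, each a list of 5 numbers: the shift along the tool's x, y, z in m, then the turn about the tool's z in rad, then the finger opening in m, from 0 to 0.0854. A call has exactly 10 rows; each row shifts and turns the commanded pose from where the row before left it, along the tool's axes as they then stand; what a row does not reach is not made up. A row lasts 1/10 s, in which the tool goes at most 50 mm and 8.59 degrees, less where a joint would pass 70% of its speed; a pose out of reach is approached as far as the arm can. A call with a gripper value outside its range is refused whole. The fingers move at their own pace and stop on an object; the grip force is fixed at half the most. Time passes only in rows, so rows that do not move let the fingers close, or fill a call up. It gives the time, the measured TCP pose, the force and the opening at its end, in the units of the state.
- robot.sense(): the state, without advancing time (a new reading comes with each control period).
- robot.get_image(name): name is "side" or "top"; returns the picture (400x640x3 uint8, blue, green, red); there is no depth.
- robot.camera_params(name): a dict with "K" (3x3 intrinsics, pixels), "extrinsics" (4x4, takes a point from world to camera coordinates). Camera axes: x right, y down, z forward; pixel columns grow to the right and rows downward; lengths in m; the calibration is good to about 2 mm. A picture is of the moment at which its call begins. camera_params takes no time and is no camera call.
- robot.hand_in(): hands the job in, once; it reports no verdict.
Trained networks look in the newest picture that a camera, given by its name, has taken for a name from the list of things; names that differ only in an ending like _2 or _b are one class to them, and where a whole thing is asked for, a point or a joint stands for the part that bears it (a point fixed in the world has none). Each returns a list of dicts, best first, with "p" (0 to 1); they miss things now and then, are a little off and sometimes report something else, mostly with a low value. They report only what shows in the picture. A call takes as long as a camera call. They do not tell look-alikes from the thing itself.
- robot.outline_of(camera, thing): "mask" (400x640 bool, what is visible of it) and "centre" ([row, column] in pixels, amid what is visible of it).
The state is a dict: "time": time; "qpos": joint angles; "joint_vel": joint speeds; "effort": joint torques, N m; "tcp_pos": TCP position; "eef_rot": TCP orientation; "force": force on the tool from outside, world axes, zero at the start; "ft_torque": the same for the moment, N m; "opening": finger opening in m.
Only numpy, scipy, OpenCV 4.12 (cv2) and the standard library are available. Lean on these libraries where they do the work, as an engineer would, in place of code of your own. Each camera call takes 0.05 s, during which the arm holds its last target.

### The job

The silicone nipples stored in the square pedal box need airing. Press the square box's pedal down until its lid stands wide open, keep it open for about two seconds, then ease the pedal back up gently so that the lid settles fully shut without slamming, and let go. Leave the round pedal bin's pedal alone and do not knock the steel straw cup out of its place.

Things in the scene. Friction and masses are not known exactly. Their poses are not given: they have to be found in the camera images.
- box_pad (a point): Pedal of the SQUARE box: top centre of its grey pad (50 x 60 mm), 84 mm out from the box's front on a steel lever. At rest: 61 mm above the worktop, sloping 8 degrees; x points level to the box, y left, z up (they tilt with the pedal). Pressed straight down it sinks 36 mm to a hard stop against a spring, about 5 N at first, 8 N at the stop; let go suddenly, it snaps up and the lid slams.
- box_pedal (a joint): Pedal lever of the off-white square box (150 x 150 x 142 mm, fixed, front to the robot). 0 rad up, lid shut; 0.28 fully down, lid wide open; 1 mm at the pad is 0.0077 rad. The lid, hinged at the far top edge, is rigidly linked and turns 4 times as much. Wide open: above 0.2. Slammed: pedal rising faster than 0.75 rad/s (95 mm/s at the pad); 25 mm/s is gentle. The lid swings away from the pedal.
- bin_pad (a point): Bystander: the same pad, of equal size and height, on the ROUND pedal bin (off-white drum, 150 mm across, 150 mm tall with its low domed round lid, fixed). Must not be pressed. Which of the two stands on the left varies. Point and axes as for the square box's pad.
- cup_mid (a point): Loose bystander: stainless steel straw cup, 68 mm across, 80 mm tall with a short straw stub to 105 mm, standing between the two pedals. The point is its centre, 40 mm above its underside; z is its upright axis.
Not all that is in view belongs to the job. Leave any green or purple look-alike of the part that bears cup_mid alone.

How it is judged:
By the outcome, as a careful person would: the job done as asked, in the order asked, and still so for the second after the job is handed in, with the robot touching nothing.
It also fails if it takes over 32 s, if anything falls off the work surface, if the arm or the gripper's body presses on something with over 40 N, if the wrist force passes 120 N, or if a joint passes its speed limit or range.

## Working session

There is one attempt and no reset: what is moved stays moved. The work goes in short steps, Python scripts to look and compute and a shell command to move; the robot and the scene stay as the last step left them, time stands still between calls to the robot, and variables do not carry over. Pictures are saved under pics/ and viewed, and the job is handed in when it is done.

```bash
mkdir -p pics; ls
python3 - <<'E'
from plant import robot
import cv2,numpy as np
s=robot.sense()
for k,v in s.items(): print(k,np.round(v,3))
for c in("side","top"):
    cv2.imwrite(f"pics/{c}0.png",robot.get_image(c))
    p=robot.camera_params(c);print(c,np.round(p["K"],1).tolist(),np.round(p["extrinsics"],3).tolist())
    for t in("box_pad","bin_pad","cup_mid","box_pedal"):
        for d in robot.outline_of(c,t)[:4]:
            ys,xs=np.where(d["mask"]);print(c,t,round(d["p"],2),np.round(d["centre"],1),len(ys),xs.min(),xs.max(),ys.min(),ys.max())
print(robot.sense()["time"])
E
```

```text
pics
time 0.0
qpos [ 1.19   0.592  0.048  1.61  -0.033  0.943 -0.034]
joint_vel [-0.001  0.    -0.    -0.001  0.    -0.001 -0.002]
effort [-0.0000e+00 -5.4869e+01  1.5470e+00 -1.9812e+01  9.0000e-03  9.0000e-03
  0.0000e+00]
tcp_pos [ 0.205 -0.695  0.23 ]
eef_rot [-3.107e+00 -4.490e-01  1.000e-03]
force [-0.878  0.5   -0.203]
ft_torque [ 0.047 -0.012 -0.038]
opening 0.086
side [[499.0, 0.0, 327.4], [0.0, 499.0, 201.3], [0.0, 0.0, 1.0]] [[-0.708, -0.706, 0.004, 0.354], [-0.351, 0.347, -0.869, 0.259], [0.613, -0.617, -0.494, 0.875], [0.0, 0.0, 0.0, 1.0]]
side box_pad 0.89 [256.2 258.9] 613 247 288 244 270
side bin_pad 0.57 [183.6 376.9] 282 354 393 177 188
side cup_mid 0.96 [202.  369.2] 598 353 379 186 225
side cup_mid 0.77 [214.9 312.8] 897 299 327 191 236
side cup_mid 0.69 [229.  360.3] 1140 343 373 206 253
side cup_mid 0.63 [249.4 320.6] 1242 306 337 230 275
side box_pedal 0.88 [257.1 262.5] 564 247 287 244 270
top [[362.6, 0.0, 319.4], [0.0, 362.6, 200.8], [0.0, 0.0, 1.0]] [[0.017, -1.0, 0.019, -0.034], [-0.998, -0.018, -0.057, 0.546], [0.057, -0.018, -0.998, 0.903], [0.0, 0.0, 0.0, 1.0]]
top box_pad 0.97 [228.9 228.6] 728 211 238 200 244
top bin_pad 0.89 [207.5 396.7] 720 388 414 179 223
top cup_mid 0.94 [250.4 317.5] 617 304 331 237 265
top cup_mid 0.83 [226.  354.5] 622 343 370 214 242
top cup_mid 0.65 [250.7 268.7] 688 255 284 235 263
top box_pedal 0.8 [229.7 228.3] 791 212 239 199 246
0.5
```

View pics/side0.png

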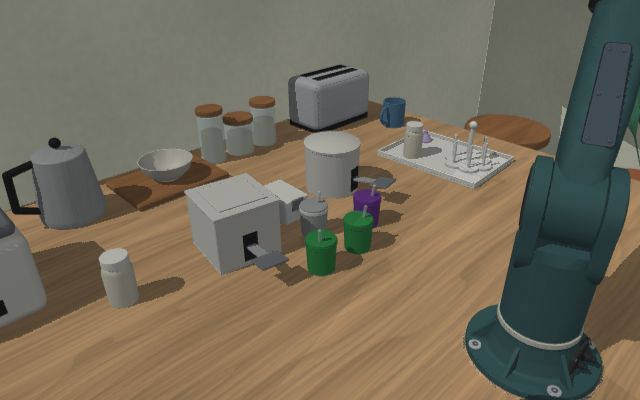

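View pics/top0.png

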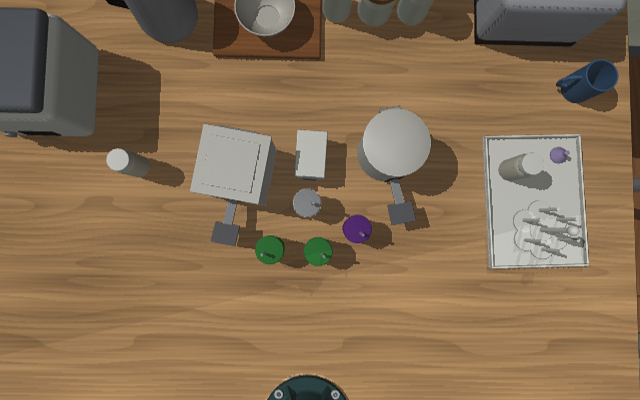

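```bash
cat > h.py <<'E'
import numpy as np,cv2
from plant import robot
def ray(c,rc,z):
    p=robot.camera_params(c);K=np.array(p["K"]);E=np.array(p["extrinsics"]);R,t=E[:3,:3],E[:3,3]
    d=R.T@np.linalg.solve(K,[rc[1],rc[0],1]);o=-R.T@t
    return o+d*(z-o[2])/d[2]
def proj(c,P):
    p=robot.camera_params(c);K=np.array(p["K"]);E=np.array(p["extrinsics"])
    q=K@(E[:3,:3]@np.array(P)+E[:3,3]);return q[:2]/q[2]
E
python3 - <<'E'
from h import *
t=cv2.imread("pics/top0.png");s=cv2.imread("pics/side0.png")
a=cv2.resize(t[180:280,190:290],None,fx=4,fy=4,interpolation=cv2.INTER_CUBIC)
b=cv2.resize(s[200:300,220:320],None,fx=4,fy=4,interpolation=cv2.INTER_CUBIC)
cv2.imwrite("pics/crop0.png",np.hstack([a,b]))
# approx pad corners? centres
print("top mask ctr",ray("top",(233,225.5),.061),"box mask",ray("side",(259.5,268),.061))
for n,c in dict(g1=(250.7,268.7),g2=(250.4,317.5),steel=(203,307),purp=(229,357)).items(): print(n,ray("top",c,.08))
d=robot.outline_of("top","box_pad")[0]["mask"]
m=(d*255).astype(np.uint8); print(cv2.minAreaRect(np.argwhere(d)[:,::-1].astype(np.float32)))
for r in range(198,246,3):
    x=np.where(d[r])[0]; print(r,(x.min(),x.max()) if len(x) else None)
E
```

```text
top mask ctr [0.4633469 0.1993189 0.061    ] box mask [0.46120882 0.2073637  0.061     ]
g1 [0.42449707 0.09320748 0.08      ]
g2 [ 0.42692585 -0.02064823  0.08      ]
steel [0.53750459 0.00597396 0.08      ]
purp [ 0.47836239 -0.11270413  0.08      ]
((226.71707153320312, 221.6536407470703), (24.72443389892578, 44.97891616821289), 12.094758033752441)
198 None
201 (np.int64(229), np.int64(235))
204 (np.int64(228), np.int64(236))
207 (np.int64(227), np.int64(235))
210 (np.int64(226), np.int64(234))
213 (np.int64(225), np.int64(234))
216 (np.int64(224), np.int64(233))
219 (np.int64(224), np.int64(232))
222 (np.int64(216), np.int64(232))
225 (np.int64(214), np.int64(236))
228 (np.int64(214), np.int64(238))
231 (np.int64(213), np.int64(237))
234 (np.int64(212), np.int64(236))
237 (np.int64(211), np.int64(236))
240 (np.int64(211), np.int64(235))
243 (np.int64(219), np.int64(234))
```

View pics/crop0.png

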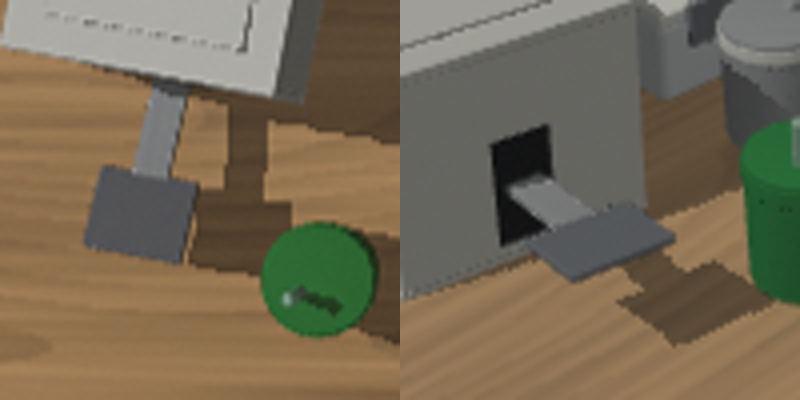

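```bash
python3 -m creep '[[0.01,-0.008,-0.01,0,0],[0.02,-0.015,-0.01,0,0],[0.033,-0.025,0,0,0],[0.033,-0.025,0,0,0],[0.033,-0.025,0,0,0],[0.033,-0.025,0,0,0],[0.033,-0.025,0,0,0],[0.033,-0.025,0,0,0],[0.033,-0.025,0,0,0],[0.033,-0.025,0,0,0]]'
```

```text
time: 1.55
tcp_pos: [0.4253, -0.396, 0.2524]
eef_rot: [3.109, 0.45, 0.002]
force: [0.8, 0.4, 0.2]
opening: 0.0
```

```bash
python3 -m creep '[[0.016,-0.042,0,0,0],[0.016,-0.042,0,0,0],[0.016,-0.042,0,0,0],[0.016,-0.042,0,0,0],[0.016,-0.042,0,0,0],[0.016,-0.042,0,0,0],[0.016,-0.042,0,0,0],[0.016,-0.042,0,0,0],[0.016,-0.042,0,0,0],[0.016,-0.042,0,0,0]]'
```

```text
time: 2.55
tcp_pos: [0.4583, 0.0523, 0.2524]
eef_rot: [3.109, 0.45, 0.003]
force: [0.8, 0.7, 0.7]
opening: -0.0004
```

```bash
python3 -m creep '[[0.012,-0.035,0,0,0],[0.012,-0.035,0,0,0],[0.010,-0.030,0.01,0,0],[0.008,-0.026,0.02,0,0],[0.004,-0.015,0.03,0,0],[0,0,0.03,0,0],[0,0,0.03,0,0],[0,0,0.02,0,0],[0,0,0,0,0],[0,0,0,0,0]]'
python3 - <<'E'
from h import *
a=robot.get_image("top");b=robot.get_image("side")
tp=robot.sense()["tcp_pos"];print(tp,robot.sense()["force"])
for im,c in((a,"top"),(b,"side")):
    u=proj(c,tp);print(c,u); cv2.circle(im,tuple(int(round(v)) for v in u),2,(0,0,255),-1)
    u=proj(c,(.463,.2,.061));print(u);cv2.circle(im,tuple(int(round(v)) for v in u),1,(0,255,255),-1)
A=cv2.resize(a[140:280,160:300],(420,420));B=cv2.resize(b[160:300,200:340],(380,420))
cv2.imwrite("pics/c1.png",np.hstack([A,B]))
E
```

```text
time: 3.55
tcp_pos: [0.4629, 0.1987, 0.112]
eef_rot: [-3.109, -0.45, -0.001]
force: [-0.7, 0.8, 0.1]
opening: -0.0003
[0.46373533 0.19874938 0.11278179] [-0.68036371 -0.49410975  0.54885582]
top [220.23607916 233.56762327]
[225.20877259 233.1412234 ]
side [269.14875438 235.71528599]
[270.28663993 257.59010757]
```

View pics/c1.png

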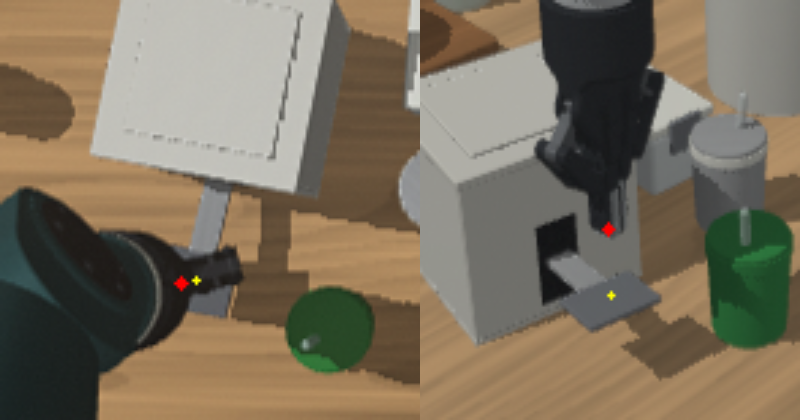

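```bash
python3 -m creep '[[0,0,0.008,0,0],[0,0,0.008,0,0],[0,0,0.008,0,0],[0,0,0.008,0,0],[0,0,0.006,0,0],[0,0,0.005,0,0],[0,0,0.004,0,0],[0,0,0.003,0,0],[0,0,0.003,0,0],[0,0,0.003,0,0]]'
```

```text
time: 4.65
tcp_pos: [0.4618, 0.1981, 0.0554]
eef_rot: [3.109, 0.45, -0.002]
force: [-3.4, 0.2, 5.5]
opening: -0.0001
```

```bash
python3 -m creep '[[0,0,0.003,0,0],[0,0,0.003,0,0],[0,0,0.003,0,0],[0,0,0.003,0,0],[0,0,0.003,0,0],[0,0,0.003,0,0],[0,0,0.003,0,0],[0,0,0.003,0,0],[0,0,0.003,0,0],[0,0,0,0,0]]'
python3 - <<'E'
from h import *
a=robot.get_image("top");b=robot.get_image("side")
s=robot.sense();print(s["tcp_pos"],s["force"])
A=cv2.resize(a[80:280,160:300],(294,420));B=cv2.resize(b[100:300,180:340],(336,420))
cv2.imwrite("pics/c2.png",np.hstack([A,B]))
E
```

```text
time: 5.65
tcp_pos: [0.4616, 0.1982, 0.0284]
eef_rot: [3.109, 0.45, -0.003]
force: [-3.9, -0.0, 7.9]
opening: 0.0002
[0.46160168 0.19818577 0.02863015] [-3.02421257  0.38280219  7.52994817]
```

View pics/c2.png

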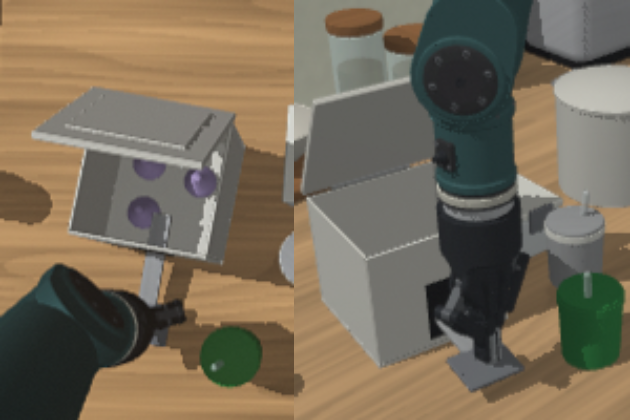

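```bash
python3 -m creep '[[0,0,0.001,0,0],[0,0,0.001,0,0],[0,0,0,0,0],[0,0,0,0,0],[0,0,0,0,0],[0,0,0,0,0],[0,0,0,0,0],[0,0,0,0,0],[0,0,0,0,0],[0,0,0,0,0]]'; python3 -m creep '[[0,0,0,0,0],[0,0,0,0,0],[0,0,0,0,0],[0,0,0,0,0],[0,0,0,0,0],[0,0,0,0,0],[0,0,0,0,0],[0,0,0,0,0],[0,0,-0.001,0,0],[0,0,-0.001,0,0]]'
```

```text
time: 6.75
tcp_pos: [0.4617, 0.1981, 0.0268]
eef_rot: [3.109, 0.45, -0.002]
force: [-3.3, 0.4, 7.9]
opening: -0.0001
time: 7.75
tcp_pos: [0.4616, 0.1982, 0.0288]
eef_rot: [3.109, 0.45, -0.003]
force: [-4.4, 0.6, 7.1]
opening: 0.0002
```

```bash
python3 -m creep '[[0,0,-0.001,0,0],[0,0,-0.002,0,0],[0,0,-0.002,0,0],[0,0,-0.002,0,0],[0,0,-0.002,0,0],[0,0,-0.002,0,0],[0,0,-0.002,0,0],[0,0,-0.002,0,0],[0,0,-0.002,0,0],[0,0,-0.002,0,0]]'; python3 -m creep '[[0,0,-0.002,0,0],[0,0,-0.0015,0,0],[0,0,-0.0015,0,0],[0,0,-0.001,0,0],[0,0,-0.001,0,0],[0,0,-0.001,0,0],[0,0,-0.001,0,0],[0,0,-0.001,0,0],[0,0,-0.001,0,0],[0,0,-0.001,0,0]]'
```

```text
time: 8.75
tcp_pos: [0.4613, 0.1982, 0.0476]
eef_rot: [3.109, 0.45, -0.003]
force: [-2.3, 0.9, 5.1]
opening: 0.0
time: 9.75
tcp_pos: [0.4625, 0.1981, 0.0595]
eef_rot: [3.109, 0.449, -0.001]
force: [-1.8, -0.8, 4.8]
opening: 0.0003
```

```bash
python3 -m creep '[[0,0,-0.001,0,0],[0,0,-0.001,0,0],[0,0,-0.001,0,0],[0,0,-0.001,0,0],[0,0,-0.001,0,0],[0,0,-0.001,0,0],[0,0,-0.001,0,0],[0,0,-0.001,0,0],[0,0,-0.001,0,0],[0,0,-0.001,0,0]]'
```

```text
time: 10.75
tcp_pos: [0.4629, 0.198, 0.0694]
eef_rot: [-3.109, -0.449, -0.0]
force: [-0.1, -0.5, 0.8]
opening: -0.0002
```

Contact is gone; I'll retreat upward and check.

```bash
python3 -m creep '[[0,0,-0.005,0,0],[0,0,-0.01,0,0],[0,0,-0.015,0,0],[0,0,-0.02,0,0],[0,0,-0.02,0,0],[0,0,-0.02,0,0],[0,0,-0.015,0,0],[0,0,-0.01,0,0],[0,0,0,0,0],[0,0,0,0,0]]'
python3 - <<'E'
from h import *
a=robot.get_image("top");b=robot.get_image("side")
s=robot.sense();print(s["tcp_pos"],s["force"])
A=cv2.resize(a[80:280,160:440],(420,300));B=cv2.resize(b[100:300,180:420],(360,300))
cv2.imwrite("pics/c3.png",np.hstack([A,B]))
for t in("bin_pad","cup_mid"):
    for d in robot.outline_of("top",t)[:4]: print(t,round(d["p"],2),np.round(d["centre"],1))
E
```

```text
time: 11.75
tcp_pos: [0.4627, 0.1978, 0.1843]
eef_rot: [3.109, 0.449, -0.0]
force: [-0.1, -1.5, 0.2]
opening: 0.0
[0.4622755  0.19771789 0.18360042] [-0.19547864 -0.29291154 -0.14523985]
bin_pad 0.85 [210.8 396.9]
cup_mid 0.96 [250.5 268.5]
cup_mid 0.89 [251.  317.7]
cup_mid 0.81 [201.9 308.9]
cup_mid 0.79 [229.7 356. ]
```

View pics/c3.png

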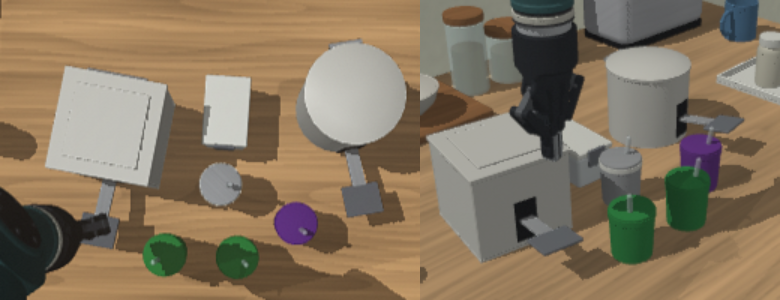

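The lid is shut and the pedal is up. All the cups and the round bin's pedal are where they were, and the robot is clear of everything.

```bash
python3 -c "
from plant import robot
print(robot.hand_in())"
```

```text
the job is handed in; nothing more can be done
None
```

I aired the square box as asked and handed the job in at about 12 s, inside the 32 s limit.

- **Opening:** I pressed the square box's pedal with closed fingertips to about 33–34 mm of its 36 mm travel, with about 8 N vertical. A picture at about 32 mm showed the lid wide open. I judged the angle by eye and from the pad's travel, because the pedal joint cannot be read directly.
- **Holding:** I kept it open for a little over two seconds.
- **Closing:** I let the pedal up at about 20 mm/s, slowing to 10 mm/s, until the fingers came off the pad and the contact force was gone.

**Last checks:** The final top and side pictures showed the lid shut and the pedal back up. The steel cup, the look-alike cups and the round bin's pedal were where they started. The tool was clear at z = 0.18 m with no contact force.

None of the checks failed. The side camera placed the pad a few millimetres from the top camera's estimate, which was well within the pad.

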